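# Hold the sprung board holder open at its set mark

## Robot

A 6-joint arm with a two-finger parallel gripper is mounted at the origin on a cart in front of the work surface, level with it; the furniture and walls round the work are solid. World frame = base frame: x ahead of the robot, y to its left, z up, the work surface at z = 0. Lengths are in m, angles in rad, forces in N, time in s.
With the tool pointing down it reaches from about 0.3 to 0.875 m from the base axis. Payload 6.4 kg.
Tool frame: the origin (TCP) lies on the centre line of the jaws, within the pads' length; the fingertips stand 25 mm ahead of it and the grasp point (between the pads) lies 6 mm ahead of it (ctrl.tip_reach is the distance from the TCP to the fingertips, in m); z points along the fingers, y is the line along which they close (so a half turn about z gives the same grasp; the last joint's range is limited). The gripper opens to 85 mm and grips with 20 to 120 N. Pads are 22 mm wide; open, the fingers measure 114 mm over their backs; the gripper's body (76 mm by 85 mm) begins 54 mm behind the grasp point. The pads swing forward as they close: fully open they stand 13 mm farther back than shut.
Start: joints at [-1.521, 0.181, 1.607, -0, 1.354, -0.206], TCP at [0.146, -0.556, 0.256] pointing down, gripper open.
Joint ranges: [-2.99, 2.99], [-0.89, 2.07], [0.3, 2.58], [-1.14, 4.28], [0, 2.63], [-3.12, 3.12]. Speed limits (rad/s): [2.57, 2.57, 3.01, 3.14, 3.14, 3.14].

## Interface

Orientations are given as a unit quaternion [w, x, y, z].
In Python, from bench import ctrl gives the robot as it stands.
- The arm moves only by the tool servo_tool, never from a script. Its argument "motion" is a list that holds one entry, the list of rows, each a list of 5 numbers: the shift along the tool's x, y, z in cm, then the turn about the tool's z in degrees, then the closure, from -1 (fully open) to 1 (shut). In form: [[[dx, dy, dz, twist, claw], ...]]. A call has 1 to 5 rows; each row is the pose to reach, as a shift and turn from the pose commanded when the call began, along the tool's axes at that moment; what a row does not reach only later rows make up. A row lasts 1/10 s, in which the tool goes at most 50 mm and 8.59 degrees, less where a joint would pass 70% of its speed; a pose out of reach is approached as far as the arm can. A call with a gripper value outside its range is refused whole. The fingers move at their own pace and stop on an object; the grip force is fixed at half the most. Time passes only in rows, so rows that repeat a pose let the fingers close. It gives the time, the measured TCP pose, the force, the opening and the grip force at its end, in the units of the state.
- ctrl.get_obs(): the state, without advancing time (a new reading comes with each control period).
- ctrl.camera(name): name is "scene" or "top" or "wrist"; returns a dict with "pixels" (400x640x3 uint8, red, green, blue), "depth" (400x640 float32, m along the optical axis (not along the pixel's ray), 0 where there is no reading), "fx", "fy", "cx", "cy" (pixels), "k1" (the pictures are not rectified: a ray, as slopes to the right and down, at radius r is drawn at 1 + k1 r^2 times it, then the intrinsics apply), "R" (3x3) and "t" (3): a world point X has camera coordinates R X + t; the wrist camera has in their place "hand_eye" (4x4, takes a point from camera to tool coordinates, whose origin is the TCP and whose axes are the flange's). Camera axes: x right, y down, z forward; pixel columns grow to the right and rows downward; lengths in m; the calibration is good to about 2 mm. A picture is of the moment at which its call begins: read the wrist's pose just before it.
- ctrl.hand_in(): hands the job in; it is judged then, once.
The state is a dict: "time_s": time; "q": joint angles; "dq": joint speeds; "joint_efforts": joint torques, N m; "eef_pos": TCP position; "eef_rot": TCP orientation; "wrist_force": force on the tool from outside, world axes, zero at the start; "torque": the same for the moment, N m; "opening": opening from 0.0 (shut) to 1.0 (fully open); "grasp_force": force on a finger pad.
Only numpy, scipy, OpenCV 4.12 (cv2) and the standard library are available. Lean on these libraries where they do the work, as an engineer would, in place of code of your own. Each camera call takes 0.05 s, during which the arm holds its last target. There are 200 camera calls.

## Task

Get the board holder ready for a circuit board: press its release lever down until it clicks over and stays down by itself, take your hand off it, then take the sliding jaw by its upright grip and pull it out against its spring until its pointer lines up with the set index on the scale. Keep holding it right there: the program finishes while the gripper still holds the jaw at the index. Do not shift the index or the things lying round the holder.

Things in the scene. Friction and masses are not known exactly. Their poses are not given: they have to be found in the camera images.
- holder: Board holder screwed to the bench: dark base plate 300 x 96 x 12 mm. Origin at bench height, 20 mm in -x from the closed jaw's grip. +x: the way the jaw is pulled open, along the rods; z up. Along x in mm: lever pad -115, fixed jaw of two aluminium cheeks -60 to -14 (58 high), end block 152 to 170 (46 high); scale bar at y -53 (30 high). Place and angle vary.
- latch_lever: Release lever, starts up: rocker on a cross pin between the cheeks (origin on the pin, 28 mm high, holder x -35 mm); its tail at the -x end has a black ribbed thumb pad 30 x 32 x 8 mm. Sprung up with about 7 N at the pad over the first 0.22 rad; then a detent snaps it to its stop at 0.40 rad and holds it down. While up, its hook blocks the jaw.
- lever_pad (a point): Centre of the top face of the lever's thumb pad. Lever up: 62 mm above the bench at holder x = -115 mm; lever latched down: about 28 mm above the bench at holder x = -122 mm (latched counts below 33 mm).
- jaw: Sliding aluminium jaw 28 x 80 mm, top at 59 mm; slides 0 to 105 mm along holder +x, sprung shut: about 5 N closed, 11 N fully out. On it a black upright grip: 12 mm thick along x, 36 mm wide along y, from 55 to 96 mm above the bench. Origin: below the grip's centre at bench height; axes as the holder's.
- grip (a point): Point inside the upright grip on the jaw, 80 mm above the bench, on the grip's centre line (16 mm below its top): where to pinch it from above, fingers closing along holder x.
- jaw_pointer (a point): Tip of the small dark steel pointer, 4 mm wide, that sticks out of the jaw's -y side over the scale bar, 35 mm above the bench. It moves with the jaw; its holder x equals the grip centre's.
- index_pointer (a point): Tip of the set index: dark steel saddle 12 mm wide with a thumbscrew, clamped on the scale bar, its pointer towards the jaw, 35 mm above the bench; axes as the holder's. Set 45 to 85 mm beyond the closed jaw's pointer along holder x. Jaw at the mark: both pointer tips at the same holder x.
- spare_board: Loose blue circuit board, 70 x 100 x 13 mm, lying beside the holder on its scale side. Leave it. Origin: centre of underside.
- tweezers: Loose steel tweezers, 12 x 122 x 9 mm, beside the holder on the +y side. Leave them. Origin: centre of underside.
- flux_tin: Loose round white-grey tin, 46 mm across and 28 mm high, near the lever on the scale side. Leave it. Origin: centre of underside.
- heatsink_1: Loose finned heatsink, 30 x 30 x 16 mm, near the end block on the +y side. Leave it. Origin: centre of underside.
Not all that is in view belongs to the job. What is shaped like the heatsink_1 but turquoise is not meant.

How it is judged:
By the outcome, as a careful person would: the job done as asked, in the order asked, and still so for the second after the job is handed in, while the arm keeps its last pose, push and grip.
It also fails if it takes over 51 s, if anything falls off the work surface, if the arm or the gripper's body presses on something with over 40 N, if the wrist force passes 120 N, or if a joint passes its speed limit or range.

## Working session

There is one attempt and no reset: what is moved stays moved. The work goes in short steps, Python scripts to look and compute and a tool call to move; the robot and the scene stay as the last step left them, time stands still between calls to the robot, and variables do not carry over. Pictures are saved under pics/ and viewed, at most 10 in all, crops included, and the job is handed in when it is done.

Besides the shell and the picture viewer there is one more tool, called after "Emit:" in YAML: its name, and indented under it one key for each argument. servo_tool: Moves the arm, as the interface text tells. Its arguments: {"type":"object","properties":{"motion":{"type":"array"}},"required":["motion"]}

```bash
mkdir -p pics; cat > h.py <<'E'
import numpy as np,cv2
from bench import ctrl
from scipy.spatial.transform import Rotation as Ro
def pose():
    o=ctrl.get_obs();q=o["eef_rot"];return np.array(o["eef_pos"]),Ro.from_quat([q[1],q[2],q[3],q[0]]).as_matrix()
def cam(n):
    p,R=pose();c=ctrl.camera(n)
    if n=="wrist":
        H=np.array(c["hand_eye"]);c["A"]=R@H[:3,:3];c["o"]=R@H[:3,3]+p
    else:
        c["A"]=np.array(c["R"]).T;c["o"]=-c["A"]@np.array(c["t"])
    return c
def slopes(c,uv):
    uv=np.atleast_2d(np.float64(uv));d=np.stack([(uv[:,0]-c["cx"])/c["fx"],(uv[:,1]-c["cy"])/c["fy"]],1);s=d.copy()
    for _ in range(20): s=d/(1+c["k1"]*(s**2).sum(1,keepdims=True))
    return s
def onplane(c,uv,z):
    s=slopes(c,uv);r=np.c_[s,np.ones(len(s))]@c["A"].T
    return c["o"]+r*((z-c["o"][2])/r[:,2])[:,None]
def bydepth(c,uv):
    uv=np.atleast_2d(uv);s=slopes(c,uv);d=np.array([c["depth"][int(v),int(u)] for u,v in uv])
    return c["o"]+(np.c_[s,np.ones(len(s))]*d[:,None])@c["A"].T
def save(c,n,box=None,k=1):
    im=c["pixels"][:,:,::-1]
    if box: im=im[box[1]:box[3],box[0]:box[2]]
    cv2.imwrite("pics/"+n+".png",cv2.resize(im,None,fx=k,fy=k,interpolation=cv2.INTER_CUBIC))
E
python3 - <<'E'
from h import *
o=ctrl.get_obs();print(o)
for n in("top","scene"):
    c=cam(n);save(c,n+"0");print(n,c["o"],c["A"].round(2).tolist(),c["fx"],c["k1"])
    np.savez(n+".npz",**{k:v for k,v in c.items()})
E
```

```text
{'time_s': 0.0, 'q': array([-1.52127243e+00,  1.81537895e-01,  1.60800986e+00,  7.15289501e-06,
        1.35377777e+00, -2.06310923e-01]), 'dq': array([-3.56865548e-04,  1.22767864e-03, -9.32895015e-05, -2.67615743e-03,
       -1.98982493e-03, -6.79198010e-04]), 'joint_efforts': array([ 7.64285560e-04, -4.44869864e+01, -3.51337945e+01, -1.95615544e-04,
        9.17528349e-03,  3.16505776e-06]), 'eef_pos': array([ 0.14549298, -0.55576796,  0.25538498]), 'eef_rot': array([-8.63499451e-04,  9.91829444e-01,  1.27568032e-01,  7.13344124e-05]), 'wrist_force': array([-0.43764875,  0.34714083,  0.24306665]), 'torque': array([ 0.00466557, -0.00586225,  0.0291    ]), 'grasp_force': 0.0, 'opening': 0.9994532334234492}
top [ 0.44850587 -0.10061552  1.13513299] [[0.02, -0.99, 0.12], [-1.0, -0.02, -0.01], [0.01, -0.12, -0.99]] 470.1085546166835 0.022119759607286668
scene [ 0.21891739 -0.66147096  0.64589224] [[0.86, -0.32, 0.4], [-0.52, -0.56, 0.65], [0.02, -0.77, -0.64]] 402.1823902185392 -0.06182162029343583
```

View pics/top0.png

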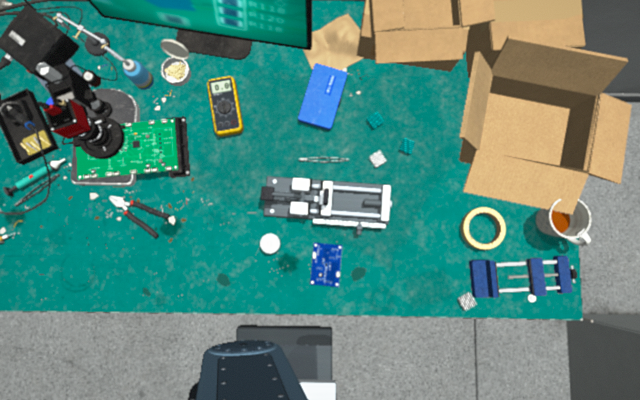

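View pics/scene0.png

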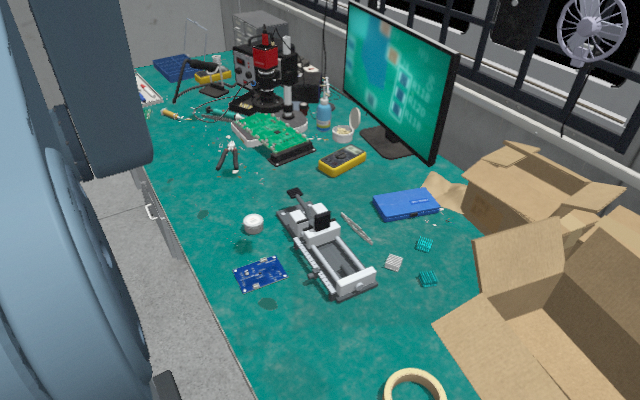

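The top view shows the holder at about (262–391, 178–228), with the lever pad near (268,197), the end block near (386,203) and the index near (359,229). I'll zoom in on it.

```bash
python3 - <<'E'
from h import *
c=dict(np.load("top.npz"));save(c,"top_z",(250,150,410,270),5)
pts=[(268,197),(283,187),(300,186),(299,212),(327,190),(386,190),(386,215),(386,203),(340,223),(359,229)]
print(np.c_[np.array(pts),bydepth(c,pts).round(4)])
E
```

```text
[[ 2.680e+02  1.970e+02  5.715e-01  3.600e-03  6.090e-02]
 [ 2.830e+02  1.870e+02  6.022e-01 -2.700e-02  1.000e-02]
 [ 3.000e+02  1.860e+02  5.996e-01 -6.910e-02  5.140e-02]
 [ 2.990e+02  2.120e+02  5.387e-01 -6.810e-02  5.420e-02]
 [ 3.270e+02  1.900e+02  5.855e-01 -1.308e-01  9.540e-02]
 [ 3.860e+02  1.900e+02  5.947e-01 -2.706e-01  4.360e-02]
 [ 3.860e+02  2.150e+02  5.358e-01 -2.702e-01  4.540e-02]
 [ 3.860e+02  2.030e+02  5.637e-01 -2.700e-01  4.690e-02]
 [ 3.400e+02  2.230e+02  5.164e-01 -1.643e-01  2.980e-02]
 [ 3.590e+02  2.290e+02  5.030e-01 -2.090e-01  3.050e-02]]
```

View pics/top_z.png

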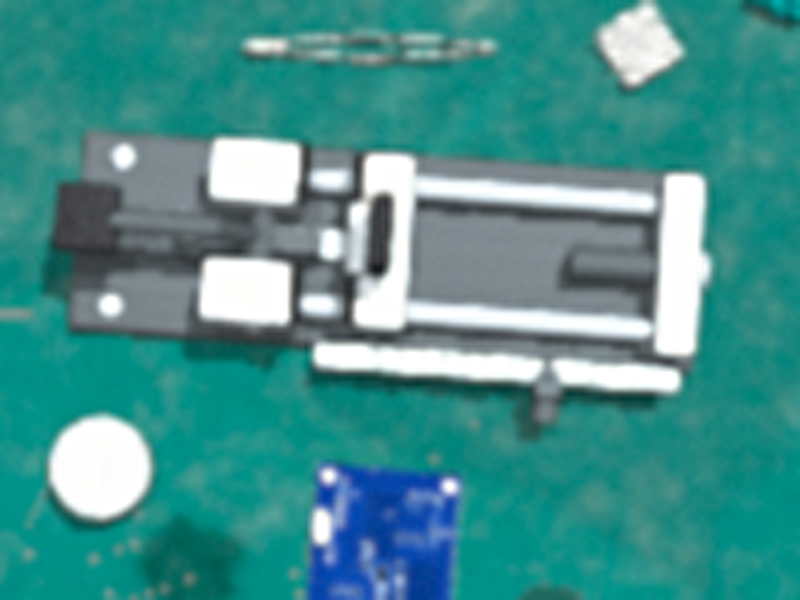

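The zoom shows the pad centre at about (88,217), the grip top at (379,234), the end-block top running (686,172)–(686,355), and the index at (547,395), all in zoomed pixels.

```bash
cat >> h.py <<'E'
def rel(X,dz_tip=None):
    "world point -> tool-frame shift in cm from the present pose"
    p,R=pose();return (R.T@(np.array(X)-p)*100).round(2)
E
python3 - <<'E'
from h import *
c=dict(np.load("top.npz"));z=lambda u,v:(250+(u+.5)/5-.5,150+(v+.5)/5-.5)
P=[onplane(c,z(u,v),h)[0] for u,v,h in[(88,216,.062),(379,234,.096),(685,172,.046),(681,355,.046),(333,343,.03),(681,370,.03)]]
for p in P:print(p.round(4))
pad,g,e=P[0],P[1],(P[2]+P[3])/2
d=(e-pad)[:2];d/=np.linalg.norm(d);print("ex",d,"ang",np.degrees(np.arctan2(d[1],d[0])),"lens",(g-pad)[:2]@d,(e-pad)[:2]@d, "off",np.cross(d,(g-pad)[:2]))
b=(P[5]-P[4])[:2];print("bar ang",np.degrees(np.arctan2(b[1],b[0])))
p,R=pose();print(R.round(3)); ty=R[:2,1];print("tool y ang",np.degrees(np.arctan2(ty[1],ty[0])),ctrl.tip_reach)
print("to above pad",rel([pad[0],pad[1],.13]))
E
```

```text
[0.5811 0.0056 0.062 ]
[ 0.571  -0.1274  0.096 ]
[ 0.6085 -0.2716  0.046 ]
[ 0.5227 -0.2696  0.046 ]
[ 0.5267 -0.1082  0.03  ]
[ 0.5168 -0.272   0.03  ]
ex [-0.05579634 -0.99844217] ang -93.19855614924413 lens 0.13336092551075393 0.27660901789642417 off -0.002642789107149354
bar ang -93.48471963334173
[[ 0.967  0.253 -0.   ]
 [ 0.253 -0.967  0.002]
 [ 0.    -0.002 -1.   ]]
tool y ang -75.34558418083239 0.025
to above pad [ 56.34 -43.27  12.63]<stdin>:6: DeprecationWarning: Arrays of 2-dimensional vectors are deprecated. Use arrays of 3-dimensional vectors instead. (deprecated in NumPy 2.0)
```

Emit:
servo_tool:
  motion:
    - [[28,-21.6,0,18,-1],[28,-21.6,0,18,-1],[28,-21.6,0,18,-1],[28,-21.6,0,18,-1],[28,-21.6,0,18,-1]]

```text
time_s: 0.6
eef_pos: [0.2991, -0.3566, 0.256]
eef_rot: [-0.0, 1.0, -0.03, -0.0]
wrist_force: [0.5, -0.4, 0.3]
opening: 0.996
grasp_force: 0.0
```

Emit:
servo_tool:
  motion:
    - [[25.8,-31,0,0,-1],[25.8,-31,0,0,-1],[25.8,-31,0,0,-1],[25.8,-31,0,0,-1],[25.8,-31,0,0,-1]]

```text
time_s: 1.1
eef_pos: [0.4702, -0.1741, 0.2562]
eef_rot: [0.0, 1.0, -0.029, 0.0]
wrist_force: [0.6, -0.1, -0.2]
opening: 1.001
grasp_force: 0.0
```

Emit:
servo_tool:
  motion:
    - [[9.5,-11.7,0,0,-1],[9.5,-11.7,0,0,-1],[9.5,-11.7,0,0,-1],[9.5,-11.7,0,0,-1],[9.5,-11.7,0,0,-1]]

```text
time_s: 1.6
eef_pos: [0.5709, -0.0635, 0.2554]
eef_rot: [-0.0, 1.0, -0.028, -0.001]
wrist_force: [-0.3, -0.7, 0.2]
opening: 1.001
grasp_force: 0.0
```

```bash
python3 - <<'E'
from h import *
print(*pose());c=cam("wrist");np.savez("w1.npz",**c);save(c,"w1");print(c["o"],c["A"].round(2).tolist())
E
```

```text
[ 0.57088084 -0.06350955  0.25539763] [[ 9.98456706e-01 -5.55084065e-02 -1.73856703e-03]
 [-5.55081257e-02 -9.98458214e-01  2.09403669e-04]
 [-1.74751020e-03 -1.12575900e-04 -9.99998467e-01]]
[ 0.6513597  -0.06658166  0.37237593] [[-0.06, -0.95, -0.31], [-1.0, 0.05, 0.02], [-0.0, 0.31, -0.95]]
```

View pics/w1.png

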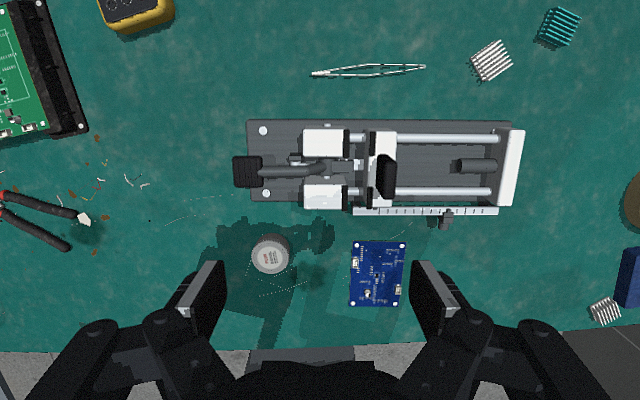

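The wrist view shows the pad at about (247,171), the grip at (386,177), the index at (447,218) and the scale bar along row 211. The end block runs from (511,130) to (511,205). I'll segment these.

```bash
python3 - <<'E'
from h import *
c=dict(np.load("w1.npz"));g=c["pixels"].max(2)
def comp(box,m):
    x0,y0,x1,y1=box;s=np.zeros(g.shape,np.uint8);s[y0:y1,x0:x1]=m[y0:y1,x0:x1]
    n,l,st,ce=cv2.connectedComponentsWithStats(s);i=1+st[1:,4].argmax();return st[i],ce[i],l==i
Z=c["depth"].copy();yy,xx=np.mgrid[:400,:640]
P=bydepth(c,np.c_[xx.ravel(),yy.ravel()]).reshape(400,640,3)
def hz(box,lo,hi):
    m=(P[:,:,2]>lo)&(P[:,:,2]<hi);return comp(box,m.astype(np.uint8))
def rect(m,h):
    p=np.float32(onplane(c,np.argwhere(m)[:,::-1],h)[:,:2]);return cv2.minAreaRect(p*1000)
for n,b,lo,hi,h in[("pad",(225,145,262,195),.054,.070,.062),("grip",(365,140,400,215),.091,.101,.096),("end",(490,120,530,215),.041,.051,.046),("bar",(345,200,500,220),.027,.0325,.03),("cheekA",(295,120,345,165),.054,.062,.058),("cheekB",(295,180,345,215),.054,.062,.058)]:
    st,ce,m=hz(b,lo,hi);r=rect(m,h);print(n,st,[np.round(q,1) for q in r], np.round(np.median(P[m],0),4))
save(c,"w1z",(340,140,500,240),5)
E
```

```text
pad [232 156  30  31 899] [array([582.7,   7.4]), array([29.4, 30.5]), np.float64(86.6)] [0.5833 0.0075 0.0617]
grip [382 160  16  40 526] [array([ 575.3, -126.2]), array([12.4, 35.8]), np.float64(86.8)] [ 0.5755 -0.1265  0.0949]
end [ 495  129   30   77 1312] [array([ 567.4, -265.3]), array([20. , 82.2]), np.float64(86.9)] [ 0.5688 -0.2659  0.0451]
bar [ 353  206  147   14 1123] [array([ 516.1, -183.8]), array([169. ,  15.9]), np.float64(86.8)] [ 0.5186 -0.1823  0.0294]
cheekA [ 303  128   42   30 1075] [array([606. , -70.1]), array([40.5, 28. ]), np.float64(86.0)] [ 0.606  -0.0702  0.0554]
cheekB [303 184  42  27 963] [array([550.1, -67.3]), array([42.4, 28.1]), np.float64(86.8)] [ 0.5501 -0.068   0.0555]
```

View pics/w1z.png

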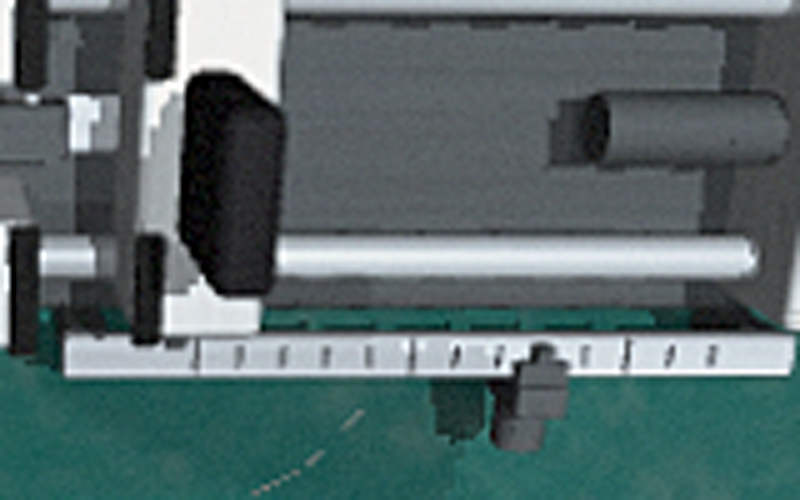

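Emit:
servo_tool:
  motion:
    - [[0.8,-5,0,0,1],[0.8,-7.55,2,0,1],[0.8,-7.55,7,0,1],[0.8,-7.55,11,0,1],[0.8,-7.55,14,0,1]]

```text
time_s: 2.15
eef_pos: [0.5812, 0.0089, 0.1137]
eef_rot: [-0.0, 1.0, -0.03, -0.001]
wrist_force: [-0.4, -0.2, -0.6]
opening: 0.144
grasp_force: 0.0
```

Emit:
servo_tool:
  motion:
    - [[0,0,1,0,1],[0,0,1.4,0,1],[0,0,1.4,0,1],[0,0,1.4,0,1]]

```text
time_s: 2.55
eef_pos: [0.5846, 0.0095, 0.1044]
eef_rot: [0.0, 1.0, -0.029, 0.002]
wrist_force: [0.8, -0.2, -0.0]
opening: 0.002
grasp_force: 0.0
```

Emit:
servo_tool:
  motion:
    - [[0,-0.2,0.7,0,1],[0,-0.2,1.4,0,1],[0,-0.2,1.9,0,1],[0,-0.2,2.2,0,1],[0,-0.2,2.2,0,1]]

```text
time_s: 3.05
eef_pos: [0.5841, 0.0137, 0.0807]
eef_rot: [-0.001, 1.0, -0.029, 0.001]
wrist_force: [-0.5, 5.8, 6.9]
opening: -0.002
grasp_force: 3.4
```

Emit:
servo_tool:
  motion:
    - [[0,-0.1,0.6,0,1],[0,-0.2,1.2,0,1],[0,-0.2,1.8,0,1],[0,-0.3,2.4,0,1],[0,-0.3,2.4,0,1]]

```text
time_s: 3.55
eef_pos: [0.5829, 0.0151, 0.055]
eef_rot: [-0.0, 1.0, -0.029, -0.001]
wrist_force: [0.7, -0.0, 0.1]
opening: -0.004
grasp_force: 0.0
```

The force dropped to zero, which fits the detent having snapped over. I'll press a little further to confirm it's on its stop.

Emit:
servo_tool:
  motion:
    - [[0,0,0.2,0,1],[0,0,0.35,0,1],[0,0,0.35,0,1]]

```text
time_s: 3.85
eef_pos: [0.5837, 0.0149, 0.0539]
eef_rot: [0.0, 1.0, -0.029, -0.0]
wrist_force: [-4.0, 1.1, 9.1]
opening: 0.0
grasp_force: 4.3
```

Emit:
servo_tool:
  motion:
    - [[0,0,-2,0,1],[0,0,-6,0,1],[0,0,-11,0,0.5],[0,3,-14,0,0],[0,7,-14,0,0]]

```text
time_s: 4.35
eef_pos: [0.5828, -0.0549, 0.1991]
eef_rot: [0.001, 1.0, -0.028, 0.005]
wrist_force: [0.8, -0.7, 0.0]
opening: 0.497
grasp_force: 0.0
```

```bash
python3 - <<'E'
from h import *
print(*pose());print(ctrl.get_obs()["opening"])
c=cam("wrist");np.savez("w2.npz",**c);save(c,"w2",(200,100,520,340),2.5)
yy,xx=np.mgrid[:400,:640]
P=bydepth(c,np.c_[xx.ravel(),yy.ravel()]).reshape(-1,3)
ex=np.array([-.0558,-.9984]);ey=np.array([.9984,-.0558]);gp=np.array([.5753,-.1262])
hx=(P[:,:2]-gp)@ex+.02;hy=(P[:,:2]-gp)@ey
for a,b in[(-.14,-.108),(-.10,-.06),(-.06,-.04),(-.04,-.02),(-.02,-.01),(-.01,0),(0,.008),(.014,.026)]:
    m=(hx>a)&(hx<b)&(abs(hy)<.01);print(a,b,m.sum(),np.percentile(P[m,2],[5,50,98]).round(4) if m.any() else"")
print("grip rel at TCP z .086+", rel([gp[0],gp[1],.088]))
E
```

```text
[ 0.58275316 -0.05493464  0.19912872] [[ 0.99843262 -0.05500431  0.01033545]
 [-0.05497783 -0.99848357 -0.0028299 ]
 [ 0.01047544  0.00225725 -0.99994258]]
0.49737548151011013
-0.14 -0.108 516 [0.0221 0.0279 0.0331]
-0.1 -0.06 3709 [0.0117 0.2285 0.2447]
-0.06 -0.04 378 [0.0111 0.0377 0.0456]
-0.04 -0.02 1136 [0.0347 0.1903 0.2161]
-0.02 -0.01 1344 [0.0412 0.2298 0.2336]
-0.01 0 2292 [0.0307 0.2374 0.2549]
0 0.008 407 [0.0113 0.0339 0.2351]
0.014 0.026 721 [0.0553 0.0938 0.0965]
grip rel at TCP z .086+ [-0.29  6.45 10.89]
```

View pics/w2.png

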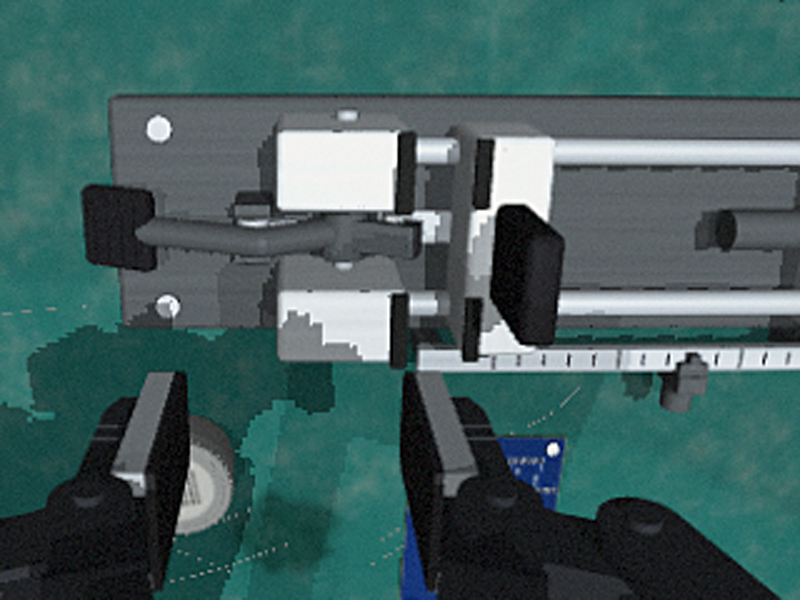

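The pad now sits at 27.9 mm, so the lever is latched. The hook is low and the grip is clear.

Emit:
servo_tool:
  motion:
    - [[-0.3,4.5,1,0,0],[-0.3,6.45,3,0,0],[-0.3,6.45,6,0,0],[-0.3,6.45,8,0,0],[-0.3,6.45,8,0,0]]

```text
time_s: 4.9
eef_pos: [0.57, -0.1183, 0.1091]
eef_rot: [-0.001, 1.0, -0.03, -0.003]
wrist_force: [-1.2, 0.4, 0.6]
opening: 0.5
grasp_force: 0.0
```

```bash
python3 - <<'E'
from h import *
print(*pose(),rel([.5753,-.1262,.087]))
E
```

```text
[ 0.57002602 -0.1182652   0.10914531] [[ 0.99821627 -0.05933786 -0.00657955]
 [-0.05932058 -0.99823508  0.0027915 ]
 [-0.00673358 -0.00239622 -0.99997446]] [0.59 0.77 2.21]
```

Emit:
servo_tool:
  motion:
    - [[0,0,0,0,0],[0,0,0,0,0],[0,0,0,0,0]]

```text
time_s: 5.2
eef_pos: [0.5737, -0.1191, 0.1144]
eef_rot: [0.001, 1.0, -0.029, 0.001]
wrist_force: [0.0, 0.1, 0.3]
opening: 0.502
grasp_force: 0.0
```

```bash
python3 - <<'E'
from h import *
print(*pose(),rel([.5753,-.1262,.087]))
E
```

```text
[ 0.57374087 -0.11911778  0.11438297] [[ 9.98315197e-01 -5.79714289e-02  2.46599857e-03]
 [-5.79688386e-02 -9.98317777e-01 -1.10930710e-03]
 [ 2.52615833e-03  9.64487065e-04 -9.99996344e-01]] [0.19 0.7  2.74]
```

Settled. I'll correct the position, descend and close.

Emit:
servo_tool:
  motion:
    - [[0.2,0.7,0.5,0,0],[0.2,0.7,1.5,0,0],[0.2,0.7,2.4,0,0],[0.2,0.7,2.7,0,0],[0.2,0.7,2.7,0,0]]

```text
time_s: 5.7
eef_pos: [0.5735, -0.1256, 0.0845]
eef_rot: [-0.0, 1.0, -0.029, -0.001]
wrist_force: [0.5, -0.9, 0.8]
opening: 0.499
grasp_force: 0.0
```

Emit:
servo_tool:
  motion:
    - [[0,0,0,0,0.3],[0,0,0,0,0.6],[0,0,0,0,1],[0,0,0,0,1],[0,0,0,0,1]]

```text
time_s: 6.2
eef_pos: [0.5745, -0.1282, 0.0864]
eef_rot: [0.002, 1.0, -0.029, 0.0]
wrist_force: [-0.8, -8.0, -0.1]
opening: 0.128
grasp_force: 60.7
```

```bash
python3 - <<'E'
from h import *
ex=np.array([-.0558,-.9984]);ey=np.array([.9984,-.0558]);gp=np.array([.5753,-.1262])
c=dict(np.load("w1.npz"));q=onplane(c,[(340+543.5/5-.5,140+346/5-.5)],.035)[0];print(q,(q[:2]-gp)@ex,(q[:2]-gp)@ey)
c=dict(np.load("w2.npz"));q=onplane(c,[(200+693.5/2.5-.5,100+356/2.5-.5)],.035)[0];print(q,(q[:2]-gp)@ex,(q[:2]-gp)@ey)
E
```

```text
[ 0.52134018 -0.20668697  0.035     ] 0.08336915256427442 -0.04938230836788236
[ 0.52075187 -0.20635317  0.035     ] 0.08306871054777747 -0.04998830473498546
```

Emit:
servo_tool:
  motion:
    - [[0,0.8,0,0,1],[0,2,0,0,1],[0,3.2,0,0,1],[0,4,0,0,1],[0,4,0,0,1]]

```text
time_s: 6.7
eef_pos: [0.5723, -0.1657, 0.0863]
eef_rot: [-0.001, 1.0, -0.03, 0.0]
wrist_force: [0.4, 7.1, 3.9]
opening: 0.135
grasp_force: 61.7
```

Emit:
servo_tool:
  motion:
    - [[0,1,0,0,1],[0,2,0,0,1],[0,3,0,0,1],[0,3.6,0,0,1],[0,3.6,0,0,1]]

```text
time_s: 7.2
eef_pos: [0.5704, -0.2008, 0.0863]
eef_rot: [-0.001, 1.0, -0.029, 0.0]
wrist_force: [0.9, 9.8, 4.6]
opening: 0.132
grasp_force: 61.7
```

Emit:
servo_tool:
  motion:
    - [[0,0,0,0,1],[0,0,0,0,1],[0,0,0,0,1]]

```text
time_s: 7.5
eef_pos: [0.5704, -0.2, 0.0863]
eef_rot: [-0.001, 1.0, -0.029, 0.0]
wrist_force: [0.6, 9.4, 5.0]
opening: 0.132
grasp_force: 61.8
```

```bash
python3 - <<'E'
from h import *
for n in("wrist","top","scene"):
    c=cam(n);np.savez(n+"3.npz",**c)
    X=np.array([.5213,-.2066,.035]);s=c["A"].T@(X-c["o"]);s=s[:2]/s[2];s=s*(1+c["k1"]*(s@s));u,v=int(s[0]*c["fx"]+c["cx"]),int(s[1]*c["fy"]+c["cy"]);print(n,u,v)
    im=cv2.resize(c["pixels"][max(v-22,0):v+22,max(u-33,0):u+33,::-1],(396,264),interpolation=cv2.INTER_CUBIC)
    cv2.imwrite("pics/p_%s.png"%n,im)
cv2.imwrite("pics/comb.png",np.hstack([cv2.imread("pics/p_wrist.png"),cv2.imread("pics/p_scene.png")]))
print(pose())
E
```

```text
wrist 335 311
top 358 221
scene 319 266
(array([ 0.57040777, -0.19999482,  0.08630321]), array([[ 9.98327143e-01, -5.78129789e-02,  7.57982432e-04],
       [-5.78148878e-02, -9.98323393e-01,  2.80024229e-03],
       [ 5.94821245e-04, -2.83938056e-03, -9.99995792e-01]]))
```

View pics/comb.png

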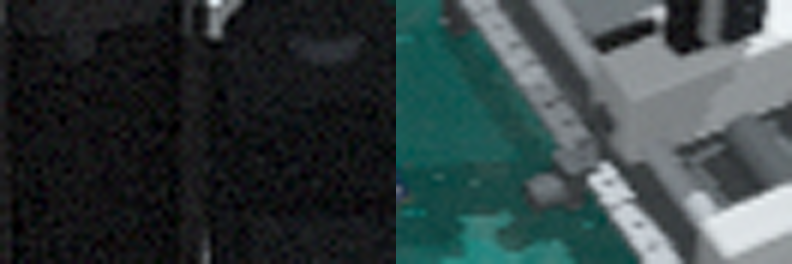

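The scene crop shows the jaw pointer near (600,112) and the index near (573,158) in crop pixels. The wrist view is blocked by the gripper. I'll look closer in the scene and top views.

```bash
python3 - <<'E'
from h import *
a=dict(np.load("scene3.npz"))["pixels"][246:286,296:346,::-1];b=dict(np.load("top3.npz"))["pixels"][200:240,335:385,::-1]
cv2.imwrite("pics/c2.png",np.hstack([cv2.resize(i,None,fx=8,fy=8,interpolation=cv2.INTER_CUBIC) for i in(a,b)]))
E
```

```text
(no output)
```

View pics/c2.png

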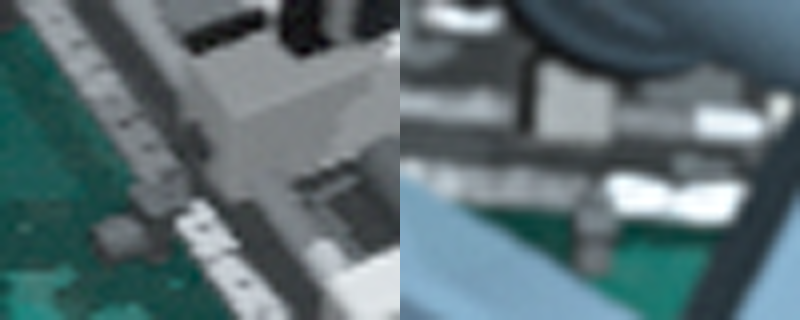

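```bash
cat > m.py <<'E'
from h import *
ex=np.array([-.0558,-.9984]);ey=np.array([.9984,-.0558]);gp=np.array([.5753,-.1262])
yy,xx=np.mgrid[:400,:640]
def cloud(f):
    c=dict(np.load(f)) if isinstance(f,str) else f
    P=bydepth(c,np.c_[xx.ravel(),yy.ravel()]);d=P[:,:2]-gp;return c,d@ex,d@ey,P[:,2]
def face(hx,hy,z,y0,y1,z0,z1,lo,hi):
    m=(hy>y0)&(hy<y1)&(z>z0)&(z<z1)&(hx>lo)&(hx<hi);h=hx[m]*1000
    return m.sum(),np.histogram(h,np.arange(lo*1000,hi*1000,2))
def proj(c,X):
    s=c["A"].T@(X-c["o"]);s=s[:2]/s[2];s=s*(1+c["k1"]*(s@s));return s[0]*c["fx"]+c["cx"],s[1]*c["fy"]+c["cy"]
E
python3 - <<'E'
from m import *
for f,lo in(("scene.npz",-.02),("scene3.npz",.056)):
    c,hx,hy,z=cloud(f)
    n,(h,e)=face(hx,hy,z,-.038,-.02,.03,.055,lo,lo+.05);print(f,n);print(list(zip(e.round(),h)))
    n,(h,e)=face(hx,hy,z,-.07,-.045,.026,.05,.07,.1);print("index",n,list(zip(e.round(),h)))
    m=(z>.052)&(z<.064)&(hy>-.036)&(hy<-.022)&(hx>lo)&(hx<lo+.05);print("top",np.percentile(hx[m],[2,50,98]),m.sum())
c=dict(np.load("scene3.npz"))
for n,hx,hy in(("idx tip",.0832,-.0495),("jawptr if 74",.074,-.045),("jawptr if 74",.074,-.050)):
    q=gp+ex*hx+ey*hy;u,v=proj(c,np.r_[q,.035]);print(n,(u-296)*8,(v-246)*8)
E
```

```text
scene.npz 98
[(np.float64(-20.0), np.int64(0)), (np.float64(-18.0), np.int64(0)), (np.float64(-16.0), np.int64(0)), (np.float64(-14.0), np.int64(0)), (np.float64(-12.0), np.int64(0)), (np.float64(-10.0), np.int64(0)), (np.float64(-8.0), np.int64(0)), (np.float64(-6.0), np.int64(3)), (np.float64(-4.0), np.int64(3)), (np.float64(-2.0), np.int64(2)), (np.float64(0.0), np.int64(2)), (np.float64(2.0), np.int64(2)), (np.float64(4.0), np.int64(2)), (np.float64(6.0), np.int64(0)), (np.float64(8.0), np.int64(2)), (np.float64(10.0), np.int64(2)), (np.float64(12.0), np.int64(2)), (np.float64(14.0), np.int64(10)), (np.float64(16.0), np.int64(39)), (np.float64(18.0), np.int64(18)), (np.float64(20.0), np.int64(4)), (np.float64(22.0), np.int64(2)), (np.float64(24.0), np.int64(2)), (np.float64(26.0), np.int64(1))]
index 89 [(np.float64(70.0), np.int64(4)), (np.float64(72.0), np.int64(4)), (np.float64(74.0), np.int64(2)), (np.float64(76.0), np.int64(4)), (np.float64(78.0), np.int64(2)), (np.float64(80.0), np.int64(2)), (np.float64(82.0), np.int64(5)), (np.float64(84.0), np.int64(7)), (np.float64(86.0
[... 1037 characters left out ...]
)), (np.float64(104.0), np.int64(1))]
index 98 [(np.float64(70.0), np.int64(5)), (np.float64(72.0), np.int64(2)), (np.float64(74.0), np.int64(7)), (np.float64(76.0), np.int64(9)), (np.float64(78.0), np.int64(2)), (np.float64(80.0), np.int64(1)), (np.float64(82.0), np.int64(4)), (np.float64(84.0), np.int64(9)), (np.float64(86.0), np.int64(10)), (np.float64(88.0), np.int64(7)), (np.float64(90.0), np.int64(9)), (np.float64(92.0), np.int64(17)), (np.float64(94.0), np.int64(9)), (np.float64(96.0), np.int64(4))]
top [0.06148545 0.0751448  0.08845063] 84
idx tip 190.06646668637723 164.19967279915136
jawptr if 74 188.23388149875336 133.98580489570895
jawptr if 74 170.9796289287242 140.66788598903122
```

Emit:
servo_tool:
  motion:
    - [[0,0.4,0,0,1],[0,0.8,0,0,1],[0,1.15,0,0,1],[0,1.15,0,0,1],[0,1.15,0,0,1]]

```text
time_s: 8.15
eef_pos: [0.5698, -0.2114, 0.0863]
eef_rot: [-0.002, 1.0, -0.029, 0.0]
wrist_force: [0.7, 9.7, 5.1]
opening: 0.136
grasp_force: 61.7
```

```bash
python3 - <<'E'
from m import *
for n in("top","scene"):
    np.savez(n+"4.npz",**cam(n))
# per-view averaged displacement of jaw +x face and top edge
def med(f,lo):
    c,hx,hy,z=cloud(f)
    m=(hy>-.038)&(hy<-.02)&(z>.03)&(z<.055)&(hx>lo-.006)&(hx<lo+.006);return np.median(hx[m])*1000,m.sum()
print(med("scene.npz",.0172),med("scene3.npz",.0877),med("scene4.npz",.0985),pose()[0])
# index vs grip in w1,w2
for f,uv in(("w1.npz",(340+543.5/5-.5,140+346/5-.5)),("w2.npz",(200+693.5/2.5-.5,100+356/2.5-.5))):
    c,hx,hy,z=cloud(f);m=(abs(hx)<.015)&(abs(hy)<.022)&(z>.091)&(z<.101);M=np.zeros(256000,np.uint8);M[m]=1
    n,l,st,ce=cv2.connectedComponentsWithStats(M.reshape(400,640));i=1+st[1:,4].argmax()
    p=onplane(c,np.argwhere(l==i)[:,::-1],.096)[:,:2];r=cv2.minAreaRect(np.float32(p*1000));q=onplane(c,[uv],.035)[0,:2]
    print(f,r,((q*1000-r[0])@ex))
s=dict(np.load("scene4.npz"))["pixels"][246:286,296:346,::-1];b=dict(np.load("top4.npz"))["pixels"][200:240,335:385,::-1]
cv2.imwrite("pics/c4.png",np.hstack([cv2.resize(i,None,fx=8,fy=8,interpolation=cv2.INTER_CUBIC) for i in(s,b)]))
E
```

```text
(np.float64(17.45371173726654), np.int64(75)) (np.float64(87.77797256149691), np.int64(71)) (np.float64(99.14179050405465), np.int64(84)) [ 0.56976449 -0.21129382  0.08630587]
w1.npz ((575.3038330078125, -126.16329193115234), (12.427013397216797, 35.84922409057617), 86.80209350585938) 83.40601578204787
w2.npz ((575.6583862304688, -125.44619750976562), (12.339597702026367, 36.19795608520508), 86.03182220458984) 83.84130490568761
```

View pics/c4.png

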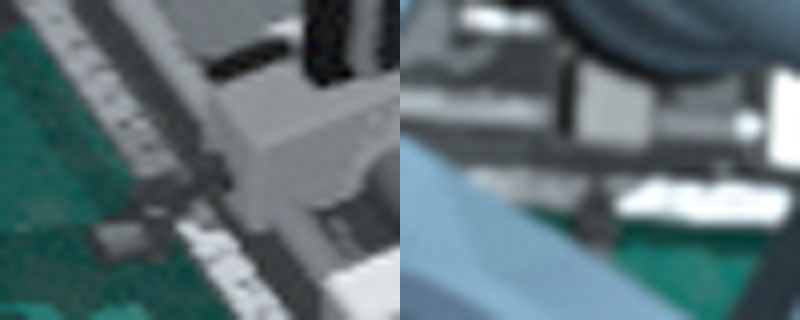

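The scene crop shows the jaw pointer's dark tip at about (205,170), running nearly in line with the index pointer at about (170,190). I'll check the displacement with sub-pixel corners and top-view edges.

```bash
python3 - <<'E'
from m import *
from scipy.ndimage import map_coordinates
for f,d in(("scene.npz",0),("scene3.npz",.0712),("scene4.npz",.0826),("top.npz",0),("top4.npz",.0826),("w1.npz",0)):
    c=dict(np.load(f));g=c["pixels"].astype(float).mean(2)
    # profile of brightness along holder x across the jaw's +x top edge, averaged over hy
    t=np.arange(d+.004,d+.026,.0005);R=[]
    for hy in np.arange(-.037,-.0325,.001) :
        q=gp+t[:,None]*ex+hy*ey;uv=np.array([proj(c,np.r_[a,.059]) for a in q]);R.append(map_coordinates(g,[uv[:,1],uv[:,0]],order=1))
    p=np.mean(R,0);gr=abs(np.gradient(p));w=gr*(gr>.5*gr.max());print(f,"edge hx mm %.2f"%(1000*(w*t).sum()/w.sum()),p[::4].round())
    # index pointer/saddle: dark centroid along hx on bar at z .035
    t=np.arange(.070,.097,.0005);R=[]
    for hy in (-.052,-.053,-.054,-.055,-.056):
        q=gp+t[:,None]*ex+hy*ey;uv=np.array([proj(c,np.r_[a,.035]) for a in q]);R.append(map_coordinates(g,[uv[:,1],uv[:,0]],order=1))
    print("   idx",np.mean(R,0)[::3].round())
E
```

```text
scene.npz edge hx mm 21.71 [235. 239. 240. 241. 241. 241. 241. 239. 225. 188. 158.]
   idx [193. 181. 183. 195. 205. 204. 197. 183. 161. 148. 144. 133. 110.  99.
 107. 133. 169. 186.]
scene3.npz edge hx mm 92.85 [148. 148. 147. 148. 148. 148. 148. 150. 149. 137. 130.]
   idx [114. 105. 104. 110. 118. 117. 112. 100.  87.  87.  92.  90.  85.  80.
  81. 105. 145. 160.]
scene4.npz edge hx mm 103.89 [149. 148. 147. 147. 147. 148. 148. 151. 150. 137. 130.]
   idx [115. 105. 105. 113. 122. 122. 116. 104.  89.  82.  80.  72.  61.  56.
  60.  76.  96. 106.]
top.npz edge hx mm 16.43 [254. 254. 254. 254. 255. 251. 242. 235. 244. 246. 246.]
   idx [252. 253. 253. 252. 250. 251. 250. 246. 219. 186. 156. 164. 186. 219.
 240. 253. 254. 253.]
top4.npz edge hx mm 96.87 [173. 173. 173. 173. 168. 154. 135. 127. 133. 137. 137.]
   idx [142. 145. 144. 141. 136. 135. 132. 126. 111.  95.  81.  83.  91. 107.
 125. 144. 161. 178.]
w1.npz edge hx mm 12.56 [225. 222. 224. 225. 195.  59.  65.  65.  66.  64.  78.]
   idx [196. 201. 147. 203. 213. 125. 100. 100.  71.  97.  96. 107. 119. 158.
 218. 196. 195. 225.]
```

Three estimates agree that it's about 2 mm short. I'll nudge it and check again.

Emit:
servo_tool:
  motion:
    - [[0,0.1,0,0,1],[0,0.2,0,0,1],[0,0.2,0,0,1],[0,0.2,0,0,1]]

```text
time_s: 8.65
eef_pos: [0.5697, -0.2132, 0.0863]
eef_rot: [-0.002, 1.0, -0.029, 0.0]
wrist_force: [1.5, 9.8, 5.0]
opening: 0.133
grasp_force: 61.9
```

```bash
python3 - <<'E'
from m import *
for n in("top","scene"): np.savez(n+"5.npz",**cam(n))
print(pose()[0])
# rectify plane z=.035 to holder axes, 10 px/mm: columns hx 60..105, rows hy -40..-62
def rect(c,z,x0,x1,y0,y1,k=8):
    X,Y=np.meshgrid(np.arange(x0,x1,1/k),np.arange(y0,y1,-1/k))
    q=gp+X[...,None]/1e3*ex+Y[...,None]/1e3*ey;q=np.dstack([q,np.full(X.shape,z)])
    s=(q-c["o"])@c["A"];s=s[...,:2]/s[...,2:];s*=1+c["k1"]*(s**2).sum(2,keepdims=True)
    return cv2.remap(np.ascontiguousarray(c["pixels"][:,:,::-1]),np.float32(s[...,0]*c["fx"]+c["cx"]),np.float32(s[...,1]*c["fy"]+c["cy"]),cv2.INTER_CUBIC)
o=[]
for f,dz in(("scene5.npz",.035),("top5.npz",.035)):
    c=dict(np.load(f));im=rect(c,dz,60,110,-28,-64);im=cv2.convertScaleAbs(im,alpha=1.5)
    for x in range(60,110,5): cv2.putText(im,str(x),((x-60)*8,10),0,.35,(0,255,255));cv2.line(im,((x-60)*8,12),((x-60)*8,18),(0,255,255))
    o.append(im)
cv2.imwrite("pics/r5.png",np.hstack(o))
def med(f,lo):
    c,hx,hy,z=cloud(f)
    m=(hy>-.038)&(hy<-.02)&(z>.03)&(z<.055)&(hx>lo-.006)&(hx<lo+.006);return np.median(hx[m])*1000
print(med("scene5.npz",.101)-17.45)
E
```

```text
[ 0.56970519 -0.21324152  0.08634874]
83.81584590031143
```

View pics/r5.png

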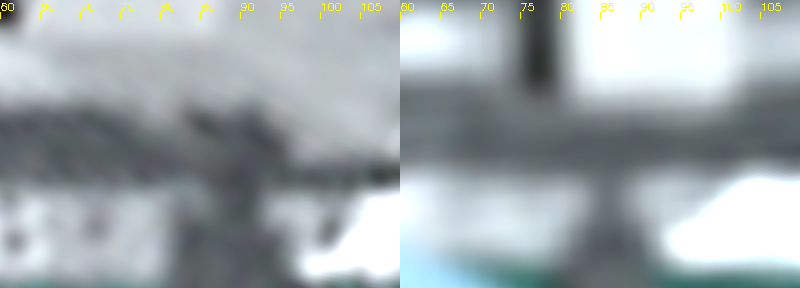

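In the rectified views the jaw pointer and the index are in the same column: about 89.5 in the scene view, and in the top view the jaw centre is at about 85.3 against the index at 85.6. I'm handing in.

```bash
python3 - <<'E'
from m import *
c,hx,hy,z=cloud("scene5.npz");m=(hx<-.125)&(hx>-.16)&(abs(hy)<.014)&(z>.015);print("pad z",np.percentile(z[m],[50,95]) if m.any() else 0)
print(ctrl.hand_in())
E
```

```text
pad z [0.02999687 0.03359925]
the job is handed in; nothing more can be done
None
```

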